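Turn the colour sample wheel to red

ROBOT

A 6-joint arm with a two-finger parallel gripper is mounted at the origin on the work surface. World frame = base frame: x ahead of the robot, y to its left, z up, the work surface at z = 0. Lengths are in m, angles in degrees, forces in N, time in s.
With the tool pointing down it reaches from about 0.35 to 0.875 m from the base axis. Payload 4.2 kg.
Tool frame: the origin (TCP) lies on the front face of the gripper's body, between the roots of the fingers; the fingertips stand finger_overhang ahead of it and the grasp point (between the pads) lies 51 mm ahead of it (finger_overhang is the distance from the TCP to the fingertips, in m); z points along the fingers, y is the line along which they close (so a half turn about z gives the same grasp; the last joint's range is limited). The gripper opens to 87 mm and grips with 3 to 60 N. Pads are 19 mm wide; open, the fingers measure 117 mm over their backs; the gripper's body (75 mm by 190 mm) begins 51 mm behind the grasp point.
Start: joints at [-53.594, 22.042, 0.453, 0, -68.411, -14.817], TCP at [0.23, -0.581, 0.292] pointing down, gripper open.
Joint ranges: [-179.83, 179.83], [-69.29, 118.12], [-61.27, 80.66], [-181.25, 117.63], [-171.15, -9.14], [-177.46, 177.46]. Speed limits (degrees/s): [159.86, 159.86, 180, 180, 180, 180].

INTERFACE

Orientations are given as a 3x3 rotation matrix whose columns are the frame's x, y, z axes.
In Python, from station import sense, capture, camera_model, finish_job, finger_overhang gives the robot as it stands. The module is installed in compiled form; this text tells all that it offers.
- The arm moves only by the tool jog_arm, never from a script. Its argument "rows" is a list that holds one entry, the list of rows, each a list of 4 numbers: the shift along the tool's x, y, z in m, then the turn about the tool's z in rad. A call has 1 to 20 rows; each row shifts and turns the commanded pose from where the row before left it, along the tool's axes as they then stand; what a row does not reach is not made up. A row lasts 1/8 s, in which the tool goes at most 62.5 mm and 10.7 degrees, less where a joint would pass 70% of its speed; a pose out of reach is approached as far as the arm can. A call is refused whole if a number of a shift passes 0.0625 or a number of a turn 0.188, either way. A call with a gripper value outside its range is refused whole. "claw" is the opening, from 0 (shut) to 1 (fully open), set as the call begins (left out, the last holds). The fingers move at their own pace and stop on an object; the grip force is fixed at half the most. Time passes only in rows, so rows that do not move let the fingers close. It gives the time, the measured TCP pose, the force, the opening and the grip force at its end, in the units of the state.
- sense(): the state, without advancing time (a new reading comes with each control period).
- capture(name): name is "scene" or "top" or "wrist"; returns the picture (420x560x3 uint8, red, green, blue); there is no depth.
- camera_model(name): a dict with "fovy" (degrees; the focal length in pixels is half the picture's height over the tangent of half this angle, whatever the lens; pixels are square), "cx", "cy" (the principal point, pixels), "eye" and "rotation" of the camera in the world. Camera axes: x right, y down, z forward; pixel columns grow to the right and rows downward; lengths in m; the calibration is good to about 2 mm. A picture is of the moment at which its call begins: read the wrist's pose just before it. camera_model takes no time and is no camera call; for the wrist camera it gives the pose at the moment of the call.
- finish_job(): hands the job in; it is judged then, once.
The state is a dict: "time_s": time; "joints": joint angles; "joint_velocities": joint speeds; "effort": joint torques, N m; "tcp_pos": TCP position; "ee_rot": TCP orientation; "wrist_force": force on the tool from outside, world axes, zero at the start; "moment": the same for the moment, N m; "gripper_width": opening from 0.0 (shut) to 1.0 (fully open); "gripper_force": force on a finger pad.
Only numpy, scipy, OpenCV 4.12 (cv2) and the standard library are available. Lean on these libraries where they do the work, as an engineer would, in place of code of your own. Each camera call takes 0.05 s, during which the arm holds its last target. There are 200 camera calls.

TASK

On the glass-craft bench stand two upright colour sample wheels that spin freely. On the one with the plywood disc in the black stand, turn the wheel by its rim until its red chip is at the very top, straight above the axle, then let go so that it stays there. Do not turn the grey wheel in the white stand.

Things in the scene. Friction and masses are not known exactly. Their poses are not given: they have to be found in the camera images.
- black_stand: Black fixed stand of the wheel to turn: base 150 x 140 x 12 mm, origin mid-underside. Level axle along its x axis, 115 mm above the origin; the disc's mid-plane is x = 0. Walls at x = +-35 mm, 5 mm thick, 70 mm high, hide the disc's foot; an upright at x = 42 to 54 mm, 30 mm wide, is 122 mm high. The disc's upper half is free on both sides. Yaw within 20 degrees.
- red_chip (a point): Centre of the red chip, 76 mm from the axle, in the plywood disc (180 mm across, 12 mm thick, top at z = 205 mm). Ten flush chips, 28 x 30 mm, show on both faces and edge. The disc is balanced, turns endlessly with 0.012 N m friction, stays where left; pinch its faces anywhere near the rim. Red starts 45 to 115 degrees from the top, on the stand's -y side.
- white_stand: White fixed stand with the grey disc, blue hub, which is not to be turned: same shape and sizes as the black one, origin mid-underside, also with ten chips. It may stand left or right of the black one.
- other_red_chip (a point): Centre of the red chip of the grey disc in the white stand, 76 mm from its axle; it must stay where it is.

How it is judged (in metres and radians):
At the end, for the whole second after the job is handed in: The red chip of the plywood wheel rests at the top: its centre above the axle and within 14 mm sideways (about 10 degrees) of straight above it, and stays there (y of red_chip in the frame of black_stand between -0.014 and 0.014 m and z of red_chip in the frame of black_stand above 0.115 m); the robot touches nothing.
It fails at once if the grey wheel in the white stand is turned (its red chip moves more than 15 mm) (distance of other_red_chip from where it was at the start of the episode above 0.015 m).
It also fails if it takes over 38 s, if anything falls off the work surface, if the arm or the gripper's body presses on something with over 40 N, if the wrist force passes 120 N, or if a joint passes its speed limit or range.

## Working session

There is one attempt and no reset: what is moved stays moved. The work goes in short steps, Python scripts to look and compute and a tool call to move; the robot and the scene stay as the last step left them, time stands still between calls to the robot, and variables do not carry over. Pictures are saved under pics/ and viewed, at most 10 in all, crops included, and the job is handed in when it is done.

Besides the shell and the picture viewer there is one more tool, called after ">>>" by a JSON object that holds its "fn" and its "kwargs". jog_arm: Moves the arm, as the interface text tells. Its arguments: {"type":"object","properties":{"rows":{"type":"array"},"claw":{"type":"number"}},"required":["rows"]}

```bash
mkdir -p pics; python3 - <<'E'
from station import *
import cv2,numpy as np
print(finger_overhang); s=sense(); print(s['time_s'],s['tcp_pos'],s['ee_rot'])
for n in("scene","top"):
    im=capture(n); cv2.imwrite(f"pics/{n}0.png",im[...,::-1]); print(n,camera_model(n))
E
```

```text
0.0697
0.0 [ 0.22983179 -0.58071828  0.29116891] [[-9.29929269e-01 -3.67737447e-01 -8.51074873e-04]
 [-3.67738428e-01  9.29927131e-01  1.99508353e-03]
 [ 5.77706916e-05  2.16825950e-03 -9.99997648e-01]]
scene {'fovy': 51.915214873523205, 'cx': 273.9822907569482, 'cy': 205.46630377367902, 'eye': array([0.92844097, 0.04243591, 0.73590618]), 'rotation': array([[-0.09184525,  0.83161414, -0.54770647],
       [ 0.9957707 ,  0.07544766, -0.05242492],
       [-0.00227413, -0.55020503, -0.8350265 ]])}
top {'fovy': 48.47626495736853, 'cx': 276.5698716263663, 'cy': 214.83249691173012, 'eye': array([ 0.39152704, -0.00480644,  0.9121801 ]), 'rotation': array([[ 1.35449341e-01, -9.68506161e-01,  2.08924129e-01],
       [-9.90784183e-01, -1.32313914e-01,  2.89780997e-02],
       [-4.21898953e-04, -2.10923787e-01, -9.77502418e-01]])}
```

View pics/scene0.png

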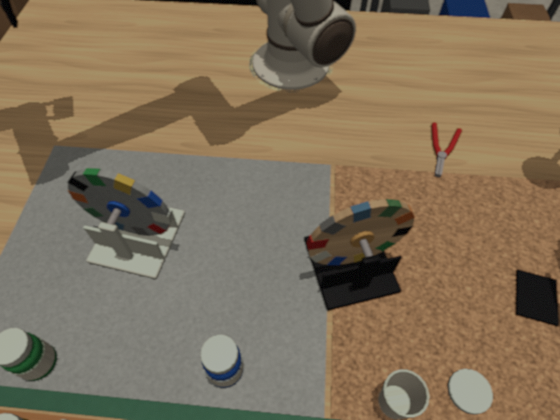

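View pics/top0.png

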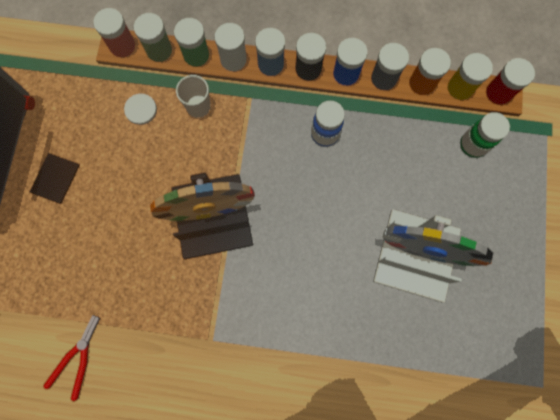

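The scene view shows the plywood wheel near (362,235) with its red chip at (317,242), on the -y side. The grey wheel is at (118,212). In the top view the plywood disc is at (203,200) and the black base's corners are roughly (237,176), (252,243), (184,257).

```bash
python3 - <<'E'
import cv2,numpy as np
a=cv2.imread("pics/scene0.png")[190:310,295:425];b=cv2.imread("pics/top0.png")[165:265,140:265]
a=cv2.resize(a,(390,360));b=cv2.resize(b,(400,320)); c=np.zeros((360,800,3),np.uint8);c[:,:390]=a;c[:320,395:795]=b
cv2.imwrite("pics/crop.png",cv2.convertScaleAbs(c,alpha=1.6,beta=20))
E
```

```text
(no output)
```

View pics/crop.png

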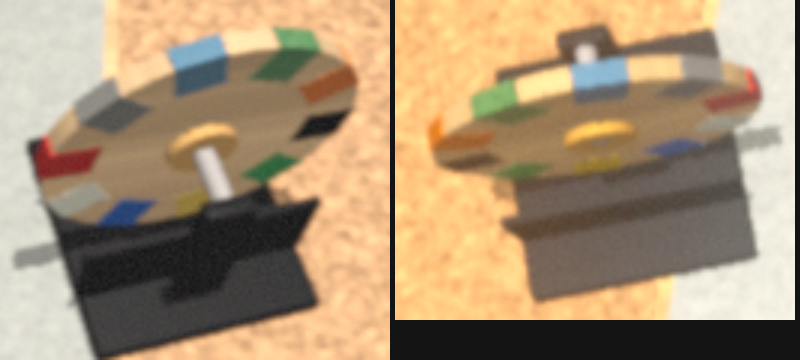

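```bash
cat >h.py <<'E'
from station import *
import numpy as np
def ray(n,u,v,M=None):
    m=M or camera_model(n);f=210/np.tan(np.radians(m['fovy']/2))
    return m['eye'],m['rotation']@np.array([(u-m['cx'])/f,(v-m['cy'])/f,1])
def plane(n,u,v,p,nn,M=None):
    e,d=ray(n,u,v,M);return e+d*np.dot(np.array(p)-e,nn)/np.dot(d,nn)
E
python3 - <<'E'
from h import *
Z=[0,0,1];P=[0,0,.012]
A=plane("scene",327.3,309,P,Z);B=plane("scene",400.3,291,P,Z);C=plane("top",252.5,245.3,P,Z);D=plane("top",184.4,258.75,P,Z)
print(A,B,C,D); print([np.linalg.norm(q) for q in(A-B,C-D,A-C,B-D)])
c=(A+B+C+D)/4; y=(B-A)/.14+(D-C)/.14; x=(A-C)+(B-D); 
print("c",c,"yaw y",np.degrees(np.arctan2(-y[0],y[1])),"yaw x",np.degrees(np.arctan2(x[1],x[0])))
w=np.arctan2(x[1],x[0])/2+np.arctan2(-y[0],y[1])/2
X=np.array([np.cos(w),np.sin(w),0]);Y=np.array([-np.sin(w),np.cos(w),0])
o=c*[1,1,0]
for name,uv,cam,s in [("red",(68,163),"scene",.006),("blue",(200,72),"scene",.006),("hub",(202,147),"scene",.006),("redtop",(733,103),"top",-.006),("bluetop",(602,83),"top",-.006)]:
    px=(295+uv[0]/3,190+uv[1]/3) if cam=="scene" else (140+(uv[0]-395)/3.2,165+uv[1]/3.2)
    q=plane(cam,*px,o+s*X,X)-o; yy,zz=q@Y,q[2]-.115
    print(name,yy,zz,np.hypot(yy,zz),"deg from top",np.degrees(np.arctan2(-yy,zz)))
E
```

```text
[0.65944367 0.10885795 0.012     ] [0.61451943 0.23714769 0.012     ] [0.51745816 0.06009063 0.012     ] [0.47363967 0.1868248  0.012     ]
[np.float64(0.13592808780340593), np.float64(0.13409552206543776), np.float64(0.15012707215335055), np.float64(0.14959780033200726)]
c [0.56626523 0.14823027 0.012     ] yaw y 19.186777866328082 yaw x 19.305811168136685
red -0.0738568232483323 0.011232953925559883 0.07470615499561699 deg from top 81.35210448369047
blue -0.011217071184506615 0.07790041668564517 0.07870386017061319 deg from top 8.193839056029883
hub 0.004793668136441756 -0.005746566594439631 0.007483467232952014 deg from top -140.16582809751563
redtop -0.07367730425839045 0.0047852135164852955 0.07383253639948849 deg from top 86.28395742595352
bluetop -0.01410302405376612 0.09061674443194344 0.09170763141039713 deg from top 8.846189059406566
```

Base sides measure 135 and 150 mm (expected 140 and 150). Stand origin is about (0.566, 0.148) with yaw 19.2°. Red is about 82° from the top, and the blue chip two places on (72°) reads about 9°, which agrees. I'll drag the rim in two strokes of about 41° across the top, turning the tool first.

>>> {"fn": "jog_arm", "kwargs": {"rows": [[[0,0,-0.006,-0.17],[0,0,-0.006,-0.17],[0,0,-0.006,-0.17],[0,0,-0.006,-0.17],[0,0,-0.006,-0.17],[0,0,-0.006,-0.17],[0,0,-0.006,-0.17],[0,0,-0.006,-0.17],[0,0,-0.006,-0.17]]], "claw": 1}}

```text
time_s: 1.23
tcp_pos: [0.2299, -0.5809, 0.3457]
ee_rot: [[0.335, -0.942, -0.001], [-0.942, -0.335, 0.001], [-0.001, 0.0, -1.0]]
wrist_force: [-0.1, 0.8, -0.2]
gripper_width: 0.993
gripper_force: 0.0
```

>>> {"fn": "jog_arm", "kwargs": {"rows": [[[-0.02,-0.02,0,0],[-0.0393,-0.0398,0,0],[-0.0393,-0.0398,0,0],[-0.0393,-0.0398,0,0],[-0.0393,-0.0398,0,0],[-0.0393,-0.0398,0,0],[-0.0393,-0.0398,0,0],[-0.0393,-0.0398,0,0],[-0.0393,-0.0398,0,0],[-0.0393,-0.0398,0,0],[-0.0393,-0.0398,0,0],[-0.0393,-0.0398,0,0],[-0.0393,-0.0398,0,0],[-0.0393,-0.0398,0,0],[-0.02,-0.02,0,0],[0,0,0,0],[0,0,0,0]]]}}

```text
time_s: 3.35
tcp_pos: [0.5741, 0.1223, 0.3458]
ee_rot: [[0.33, -0.944, -0.001], [-0.944, -0.33, -0.0], [0.0, 0.001, -1.0]]
wrist_force: [0.8, -0.6, -0.8]
gripper_width: 0.996
gripper_force: 0.0
```

```bash
python3 - <<'E'
from h import *
import cv2
s=sense();R=s['ee_rot'];p=s['tcp_pos'];print(s['time_s'],p,np.degrees(np.arctan2(-R[1,1],-R[0,1])),R[:,2],s['joints'])
im=capture("wrist");cv2.imwrite("pics/w1.png",im[...,::-1]);print(camera_model("wrist"))
w=np.radians(19.25);o=np.array([.5663,.1482,0]);Y=np.array([-np.sin(w),np.cos(w),0])
d=o-.0266*Y+[0,0,.237]-p;print("tool shift",R.T@d)
E
```

```text
3.35 [0.57413369 0.12231617 0.34583886] 19.24128988184139 [-1.19719984e-03 -4.97950602e-04 -9.99999159e-01] [ 2.78205143e+01  1.65238097e+01  5.87545075e-02 -7.06778649e-03
 -7.36089261e+01 -8.57722274e+00]
{'fovy': 66.07389330051483, 'cx': 278.508858938119, 'cy': 212.32295630809776, 'eye': array([0.60194416, 0.04374599, 0.43917061]), 'rotation': array([[-9.44336906e-01, -3.13971536e-01, -9.82327947e-02],
       [-3.28979948e-01,  9.01232380e-01,  2.82050335e-01],
       [-2.52012745e-05,  2.98667160e-01, -9.54357337e-01]])}
tool shift [-0.00042774 -0.00127878  0.10883726]
```

View pics/w1.png

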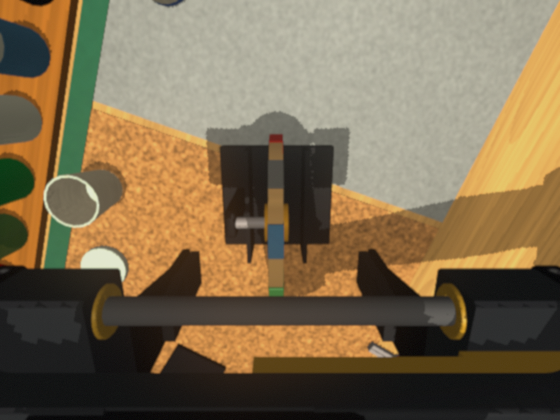

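The wrist view shows the disc edge-on and vertical at columns 268–283 (centre about 275.5), between the fingers. That puts it about 1.4 mm toward +X of the estimate. The red chip shows at (276,138) and the blue one at (276,240). I'll shift tool y by -2.5 mm, go down and grip.

>>> {"fn": "jog_arm", "kwargs": {"rows": [[[0,-0.0025,0.01,0],[0,0,0.02,0],[0,0,0.02,0],[0,0,0.02,0],[0,0,0.02,0],[0,0,0.015,0],[0,0,0.004,0],[0,0,0,0]]]}}

```text
time_s: 4.4
tcp_pos: [0.5771, 0.1235, 0.2374]
ee_rot: [[0.33, -0.944, 0.0], [-0.944, -0.33, -0.0], [0.0, -0.0, -1.0]]
wrist_force: [0.3, 1.0, 0.5]
gripper_width: 0.999
gripper_force: 0.0
```

>>> {"fn": "jog_arm", "kwargs": {"rows": [[[0,0,0,0],[0,0,0,0],[0,0,0,0],[0,0,0,0],[0,0,0,0],[0,0,0,0],[0,0,0,0],[0,0,0,0]]], "claw": 0}}

```text
time_s: 5.4
tcp_pos: [0.5769, 0.1236, 0.2372]
ee_rot: [[0.33, -0.944, -0.0], [-0.944, -0.33, -0.0], [0.0, 0.0, -1.0]]
wrist_force: [-0.2, -0.2, 1.0]
gripper_width: 0.169
gripper_force: 0.0
```

>>> {"fn": "jog_arm", "kwargs": {"rows": [[[0,0,0,0],[0,0,0,0],[0,0,0,0],[0,0,0,0]]], "claw": 0}}

```text
time_s: 5.9
tcp_pos: [0.5765, 0.1233, 0.2372]
ee_rot: [[0.33, -0.944, -0.001], [-0.944, -0.33, -0.001], [0.0, 0.001, -1.0]]
wrist_force: [-3.1, -1.1, 2.8]
gripper_width: 0.138
gripper_force: 30.0
```

>>> {"fn": "jog_arm", "kwargs": {"rows": [[[-0.0051,0,-0.0017,0],[-0.0053,0,-0.0014,0],[-0.0054,0,-0.0009,0],[-0.0054,0,-0.0006,0],[-0.0054,0,-0.0002,0],[-0.0054,0,0.0002,0],[-0.0054,0,0.0006,0],[-0.0054,0,0.0009,0],[-0.0053,0,0.0014,0],[-0.0051,0,0.0017,0],[0,0,0,0],[0,0,0,0]]]}}

```text
time_s: 7.4
tcp_pos: [0.5589, 0.1731, 0.2384]
ee_rot: [[0.33, -0.944, -0.001], [-0.944, -0.33, -0.002], [0.002, 0.001, -1.0]]
wrist_force: [-5.0, -4.2, 6.1]
gripper_width: 0.135
gripper_force: 30.0
```

>>> {"fn": "jog_arm", "kwargs": {"rows": [[[0,0,0,0],[0,0,0,0],[0,0,0,0],[0,0,0,0],[0,0,0,0],[0,0,0,0]]], "claw": 0.6}}

```text
time_s: 8.15
tcp_pos: [0.5594, 0.1738, 0.2372]
ee_rot: [[0.33, -0.944, 0.0], [-0.944, -0.33, 0.0], [-0.0, -0.0, -1.0]]
wrist_force: [1.1, -0.2, -1.2]
gripper_width: 0.592
gripper_force: 0.0
```

>>> {"fn": "jog_arm", "kwargs": {"rows": [[[0.009,0,0,0],[0.009,0,0,0],[0.009,0,0,0],[0.009,0,0,0],[0.009,0,0,0],[0.008,0,0,0],[0,0,0,0]]]}}

```text
time_s: 9.02
tcp_pos: [0.577, 0.1232, 0.2372]
ee_rot: [[0.329, -0.944, -0.0], [-0.944, -0.329, 0.0], [-0.0, 0.0, -1.0]]
wrist_force: [-0.7, -0.7, 0.4]
gripper_width: 0.599
gripper_force: 0.0
```

```bash
python3 - <<'E'
from h import *
import cv2
s=sense();print(s['time_s'],s['tcp_pos'],s['wrist_force'])
im=capture("scene")[...,::-1][170:310,285:435]
cv2.imwrite("pics/s2.png",cv2.convertScaleAbs(cv2.resize(im,None,fx=4,fy=4),alpha=1.5,beta=20))
E
```

```text
9.025 [0.57704064 0.12315808 0.23722485] [-0.65554067 -0.66352191  0.43477215]
```

View pics/s2.png

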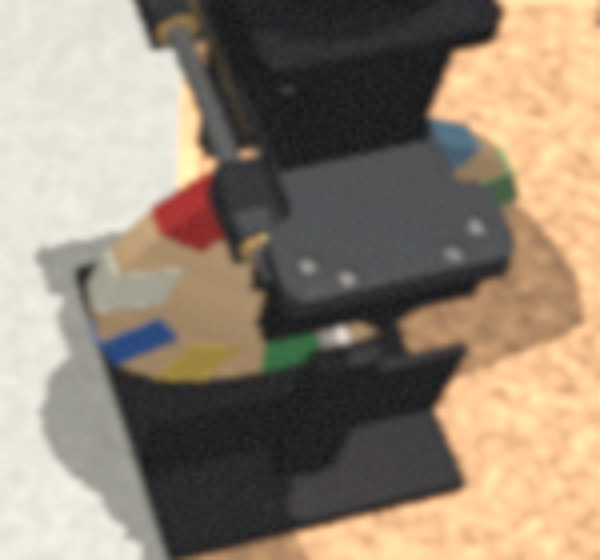

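The wheel turned: red is now up at crop (190,213), roughly 40° from the top, and nothing else was disturbed. Second stroke.

>>> {"fn": "jog_arm", "kwargs": {"rows": [[[0,0,0,0],[0,0,0,0],[0,0,0,0],[0,0,0,0],[0,0,0,0],[0,0,0,0],[0,0,0,0],[0,0,0,0]]], "claw": 0}}

```text
time_s: 10.07
tcp_pos: [0.5764, 0.1235, 0.2372]
ee_rot: [[0.33, -0.944, -0.001], [-0.944, -0.33, -0.001], [0.0, 0.002, -1.0]]
wrist_force: [-3.7, -1.0, 2.1]
gripper_width: 0.139
gripper_force: 30.0
```

>>> {"fn": "jog_arm", "kwargs": {"rows": [[[-0.0051,0,-0.0017,0],[-0.0053,0,-0.0014,0],[-0.0054,0,-0.0009,0],[-0.0054,0,-0.0006,0],[-0.0054,0,-0.0002,0],[-0.0054,0,0.0002,0],[-0.0054,0,0.0006,0],[-0.0054,0,0.0009,0],[-0.0053,0,0.0014,0],[-0.0051,0,0.0017,0],[0,0,0,0],[0,0,0,0]]]}}

```text
time_s: 11.58
tcp_pos: [0.5589, 0.1732, 0.2384]
ee_rot: [[0.33, -0.944, -0.001], [-0.944, -0.33, -0.002], [0.002, 0.001, -1.0]]
wrist_force: [-4.4, -4.2, 6.8]
gripper_width: 0.137
gripper_force: 30.0
```

>>> {"fn": "jog_arm", "kwargs": {"rows": [[[0,0,0,0],[0,0,0,0],[0,0,0,0],[0,0,0,0],[0,0,0,0],[0,0,0,0]]], "claw": 0.6}}

```text
time_s: 12.32
tcp_pos: [0.5594, 0.174, 0.2372]
ee_rot: [[0.33, -0.944, 0.0], [-0.944, -0.33, 0.0], [-0.0, -0.0, -1.0]]
wrist_force: [0.3, 0.2, 0.4]
gripper_width: 0.594
gripper_force: 0.0
```

>>> {"fn": "jog_arm", "kwargs": {"rows": [[[0,0,-0.02,0],[0,0,-0.02,0],[0,0,-0.02,0],[0,0,-0.02,0],[0.02,0,-0.01,0],[0.03,0,-0.01,0],[0.03,0,0,0],[0.03,0,0,0],[0.01,0,0,0],[0,0,0,0]]]}}

```text
time_s: 13.58
tcp_pos: [0.5989, 0.0598, 0.3368]
ee_rot: [[0.328, -0.945, -0.001], [-0.945, -0.328, -0.0], [-0.0, 0.001, -1.0]]
wrist_force: [-0.3, 0.6, -0.2]
gripper_width: 0.602
gripper_force: 0.0
```

```bash
python3 - <<'E'
from h import *
import cv2
s=sense();print(s['time_s'],s['tcp_pos'],s['wrist_force'])
a=capture("scene")[...,::-1][170:310,285:435];b=capture("top")[...,::-1][160:265,140:265]
c=np.zeros((420,800,3),np.uint8);c[:,:450]=cv2.resize(a,(450,420));c[:294,450:]=cv2.resize(b,(350,294))
cv2.imwrite("pics/s3.png",cv2.convertScaleAbs(c,alpha=1.5,beta=20))
E
```

```text
13.575 [0.59894367 0.05982069 0.33679997] [-0.32783864  0.6303701  -0.17986281]
```

View pics/s3.png

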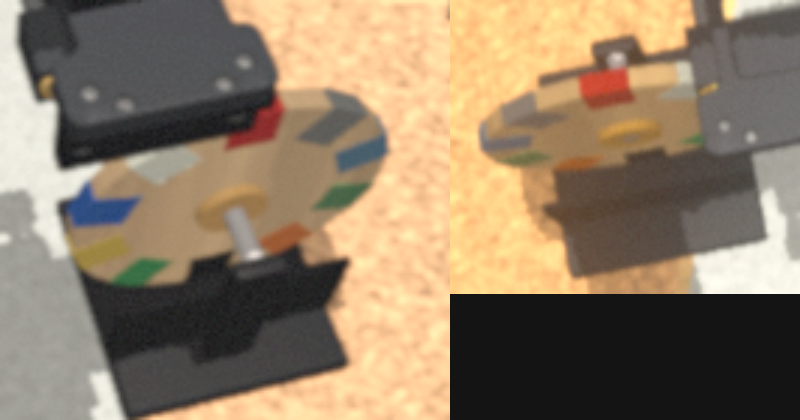

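Red is now at the top, at crop (604,88) in the top view. I'll measure its angle using the red chip and its neighbours.

```bash
python3 - <<'E'
from h import *
w=np.radians(19.25);X=np.array([np.cos(w),np.sin(w),0]);Y=np.array([-np.sin(w),np.cos(w),0]);o=np.array([.5663,.1482,0])
for n,u,v,off in [("grey",334,119,-36),("blue",361,153,-72),("green",342,196,-108),("white",162,165,36),("blue2",103,210,72)]:
    q=plane("scene",285+u/3,170+v/3,o+.0074*X,X)-o;y,z=q@Y,q[2]-.115
    print(n,y,z,np.hypot(y,z),"red deg",np.degrees(np.arctan2(-y,z))-off)
q=plane("top",140+(604-450)/2.8,160+73/2.8,[0,0,.205],[0,0,1])-o
print("rim",q@X,q@Y)
q=plane("top",140+(606-450)/2.8,160+93/2.8,o-.0046*X,X)-o
print("face",q@Y,q[2])
E
```

```text
grey 0.04529322972557825 0.07065553665686729 0.08392664367913161 red deg 3.3383866408447034
blue 0.07177695915860909 0.027034431738731754 0.07669936352729913 red deg 2.638631270376024
green 0.07302884544868181 -0.020347198450287554 0.07581042640918753 red deg 2.431171368906419
white -0.045068987456894485 0.062105736527166985 0.07673549465515679 red deg -0.032300203538511596
blue2 -0.07294962955197909 0.027688396293994763 0.07802753194292565 red deg -2.784508013702478
rim 0.004994641603080705 -0.0003939567423333352
face 0.001267322580660438 0.19793724479712593
```

```bash
python3 -c "
from station import *
print(finish_job())"
```

```text
the job is handed in; nothing more can be done
None
```

I turned the plywood wheel in two pinched strokes until its red chip sat at the top, measured within about 3° of straight up, then released it and moved the gripper clear. I kept clear of the grey wheel and handed the job in at about 14 s; no verdict came back.

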